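# Tap two jammed seal blanks out of a tilted flask

## Task

Two stone seal blanks are jammed in the narrow neck of the clear flask. Press the neck down gently until the flask rests on its stop, then tap the flask on its side, again and again, until both blanks have slid out and lie in the shallow wooden tray under the mouth; leave the flask tipped down, do not touch the blanks, and do not disturb the things standing about.

Things in the scene. Friction and masses are not known exactly. Their poses are not given: they have to be found in the camera images.
- stand: wooden stand fixed to the table, base 170 x 176 x 14 mm, two uprights (30 mm along x, outer faces at y = +-85 mm, 194 mm high) carry the flask between them; a steel bar under the root of the neck is the stop. Origin on the table midway between the uprights; x = pouring direction (to the mouth), y = towards the robot's side, z up. Trunnion axis along y, 170 mm above the origin.
- cradle (a joint): tilt of the flask about the trunnions: 0 = level, grows as the mouth goes down, hard stop at 0.45 rad. A stiff hinge (about 0.22 N m) that stays where it is left: about 3 N down on the top of the neck moves it.
- flask (a joint): sideways shift (m) of the flask in its rubber mounts along the stand's y: 0 at rest, spring 1500 N/m, rings about 0.3 s after a tap, hard stops at +-0.012 (18 N), rigid beyond. A slow push carries the blanks along; a quick tap (finger arriving at 0.1 m/s or more, then drawn back) makes them slip towards the mouth, by an amount that varies with the hidden friction.
- flask_side (a point): point on the flat side wall of the flask's body that faces the robot (stand's +y side), where to tap: 55 mm behind the trunnion axis, mid height, 40 mm from the upright's edge. Its axes are the flask's: x towards the mouth, y straight out of this wall (level), z up through the flask's flat top.
- neck_top (a point): point on the top face of the neck, on its centre line, 20 mm behind the mouth and 105 mm ahead of the trunnion axis: where to press down. Same axes as flask_side. It goes down about 47 mm to the stop.
- mouth (a point): centre of the open mouth, 125 mm ahead of the trunnion axis; axes as flask_side. The flask is clear plastic, walls 3 mm: body 105 x 90 x 62 mm (from 85 mm behind the trunnion axis to 20 mm ahead), 25 mm shoulder, then a flat neck 80 mm long, 56 x 31 mm outside, 50 x 25 mm inside.
- seal_stick: reddish square stone seal stick 63 x 18 x 18 mm, 55 g, lying lengthwise in the neck on the side nearer the robot, about 10 mm inside the mouth. Origin at the centre of its underside, x along it.
- seal_wide: pale stone seal stick 58 x 24 x 19 mm, 71 g, lying lengthwise in the neck beside the other. Origin at the centre of its underside, x along it. Both blanks hold by friction even when the flask is tipped to its stop; each topples out when its middle has passed the mouth (40 to 45 mm to go).
- tray: shallow open wooden tray 140 x 106 x 32 mm, walls and floor 4 mm, fixed to the table under the flask's mouth, its long side along the pouring direction. Origin at the centre of its underside, x along it.
- lion: small carved lion figure 33 x 39 x 58 mm beside the tray on the robot's side; bystander. Origin at the centre of its underside.
- dark_seal: dark upright seal block 35 x 36 x 68 mm in front of the stand, on the robot's side; bystander. Origin at the centre of its underside.
- paste_pot: round open red tin 48 mm wide, 12 mm high, on the far side of the stand; bystander. Origin at the centre of its underside.

How it is judged (in metres and radians):
On the way, in this order (a step that is already met when the one before it is completed fails the run):
1. the flask is tipped down onto its stop (cradle above 0.42 rad), both blanks still in the neck (value of joint cradle above 0.42 rad and height (world z) of each of seal_stick, seal_wide above 0.07 m), for 0.2 s.
2. the tipped flask is tapped on its side (it jolts sideways at more than 0.04 m/s) (value of joint cradle above 0.4 rad and (velocity of joint flask above 0.04 m/s or velocity of joint flask below -0.04 m/s)).
3. both blanks lie in the tray (x of seal_stick in the frame of tray between -0.066 and 0.066 m and y of seal_stick in the frame of tray between -0.05 and 0.05 m and height (world z) of each of seal_stick, seal_wide below 0.045 m and x of seal_wide in the frame of tray between -0.066 and 0.066 m and y of seal_wide in the frame of tray between -0.05 and 0.05 m), for 0.2 s.
At the end, for the whole second after the job is handed in: Both blanks lie at rest in the tray: the middles of their undersides inside its walls (within 66 mm of its middle lengthwise, 50 mm crosswise) and less than 45 mm above the table. The flask is still tipped down (cradle above 0.38 rad) (all of step 3 and value of joint cradle above 0.38 rad and linear speed of each of seal_stick, seal_wide below 0.03 m/s); the robot touches nothing.
It fails at once if the robot pushes the flask with more than 25 N (contact force between any of the fingers, the arm and flask above 25 N).
It fails at once if the robot touches a blank (contact force between any of the fingers, the arm and seal_stick above 0.3 N or contact force between any of the fingers, the arm and seal_wide above 0.3 N).
It fails at once if a bystander is moved by more than 25 mm (distance of any of lion, dark_seal, paste_pot from where it was at the start of the episode above 0.025 m).
It also fails if it takes over 51 s, if anything falls off the work surface, if the arm or the gripper's body presses on something with over 40 N, if the wrist force passes 120 N, or if a joint passes its speed limit or range.

## Robot

A 6-joint arm with a two-finger parallel gripper is mounted at the origin on a cart in front of the work surface, level with it; the furniture and walls round the work are solid. World frame = base frame: x ahead of the robot, y to its left, z up, the work surface at z = 0. Lengths are in m, angles in degrees, forces in N, time in s.
With the tool pointing down it reaches from about 0.4 to 0.825 m from the base axis. Payload 7 kg.
Tool frame: the origin (TCP) lies at the very end of the fingers, on their centre line; the grasp point (between the pads) lies 19 mm behind it; z points along the fingers, y is the direction in which the jaws open and shut (so a half turn about z gives the same grasp; the last joint's range is limited). The gripper opens to 88 mm and grips with 3 to 60 N. Pads are 19 mm wide; open, the fingers measure 130 mm over their backs; the gripper's body (78 mm by 193 mm) begins 47 mm behind the grasp point.
Start: joints at [86.064, 20.546, 0.682, 0, -70.136, -16.507], TCP at [0.236, 0.632, 0.227] pointing down, gripper open.
Joint ranges: [-176.03, 176.03], [-82.01, 121.73], [-58.28, 71.71], [-173.87, 95.51], [-174.79, -0.11], [-173.66, 173.66]. Speed limits (degrees/s): [136.94, 136.94, 172.46, 180, 180, 180].

## Interface

Orientations are given as [roll, pitch, yaw] about the fixed x, y, z axes, in that order (R = Rz(yaw) Ry(pitch) Rx(roll)).
In Python, from plant import telemetry, optics, ctrl gives the robot as it stands.
- The arm moves only by the tool servo_tool, never from a script. Its argument "rows" is a list of rows, each a list of 3 entries, a list of its own where there are three numbers: the shift along the tool's x, y, z in m, then the turn, a rotation vector about the tool's x, y, z in units of 6 degrees (1.0 is 6 degrees), then the closure, from 0 (fully open) to 1 (shut). A call has 1 to 20 rows; each row shifts and turns the commanded pose from where the row before left it, along the tool's axes as they then stand; what a row does not reach is not made up. A row lasts 1/12 s, in which the tool goes at most 41.7 mm and 7.16 degrees, less where a joint would pass 70% of its speed; a pose out of reach is approached as far as the arm can. A call is refused whole if a number of a shift passes 0.0417 or a number of a turn 1, either way. A call with a gripper value outside its range is refused whole. The fingers move at their own pace and stop on an object; the grip force is fixed at half the most. Time passes only in rows, so rows that do not move let the fingers close. It gives the time, the measured TCP pose, the force and the opening at its end, in the units of the state.
- telemetry.get_obs(): the state, without advancing time (a new reading comes with each control period).
- optics.snapshot(name): name is "side" or "top"; returns the picture (480x640x3 uint8, red, green, blue); there is no depth.
- optics.camera_info(name): a dict with "mtx" (3x3 intrinsics, pixels), "rvec" (rotation vector, rad) and "tvec" (3), from world to camera coordinates, as OpenCV has them. Camera axes: x right, y down, z forward; pixel columns grow to the right and rows downward; lengths in m; the calibration is good to about 2 mm. A picture is of the moment at which its call begins. camera_info takes no time and is no camera call.
- ctrl.close_job(): hands the job in, once; it reports no verdict.
The state is a dict: "clock": time; "joint_pos": joint angles; "qvel": joint speeds; "tau": joint torques, N m; "tool_pos": TCP position; "orientation": TCP orientation; "force": force on the tool from outside, world axes, zero at the start; "moment": the same for the moment, N m; "opening": finger opening in m.
Only numpy, scipy, OpenCV 4.12 (cv2) and the standard library are available. Lean on these libraries where they do the work, as an engineer would, in place of code of your own. Each camera call takes 0.05 s, during which the arm holds its last target.

## Working session

There is one attempt and no reset: what is moved stays moved. The work goes in short steps, Python scripts to look and compute and a tool call to move; the robot and the scene stay as the last step left them, time stands still between calls to the robot, and variables do not carry over. Pictures are saved under pics/ and viewed, and the job is handed in when it is done.

Besides the shell and the picture viewer there is one more tool, called after "Request:" by a JSON object that holds its "api" and its "payload", one argument or row to a line. servo_tool: Moves the arm, as the interface text tells. Its arguments: {"type":"object","properties":{"rows":{"type":"array"}},"required":["rows"]}

```bash
mkdir -p pics; ls; python3 - <<'E'
from plant import telemetry, optics, ctrl
import cv2
print(telemetry.get_obs())
for n in("side","top"):
    im=optics.snapshot(n); cv2.imwrite(f"pics/{n}0.png",im[:,:,::-1]); print(n,optics.camera_info(n))
E
```

```text
pics
{'clock': 0.0, 'joint_pos': array([ 8.60631576e+01,  2.05931335e+01,  6.33546802e-01, -1.93664979e-02,
       -7.01351583e+01, -1.65077633e+01]), 'qvel': array([-0.00649446,  0.09650726, -0.06137286, -0.09522314,  0.02011282,
        0.05231442]), 'tau': array([ 3.24154826e-04, -5.82714415e+01,  2.93053883e+01,  6.99757263e+00,
        7.02723657e-03, -1.67411736e-04]), 'tool_pos': array([0.23562831, 0.63202029, 0.22560416]), 'orientation': array([ 1.79903987e+02, -9.46872698e-03, -2.04511936e+01]), 'force': array([-0.49847815, -0.0207853 , -0.28528521]), 'moment': array([-0.00148426,  0.01307127, -0.00862598]), 'opening': 0.08748239561857432}
side {'mtx': array([[600.11547654,   0.        , 329.58380863],
       [  0.        , 600.11547654, 231.8154432 ],
       [  0.        ,   0.        ,   1.        ]]), 'rvec': array([-0.0207797 ,  2.59805521, -1.7627915 ]), 'tvec': array([0.54637556, 0.12702625, 0.89108151])}
top {'mtx': array([[550.56236441,   0.        , 317.77469157],
       [  0.        , 550.56236441, 238.68901421],
       [  0.        ,   0.        ,   1.        ]]), 'rvec': array([ 2.1130626 , -2.17281991,  0.13817501]), 'tvec': array([-0.00421431,  0.54089149,  0.9667157 ])}
```

View pics/side0.png

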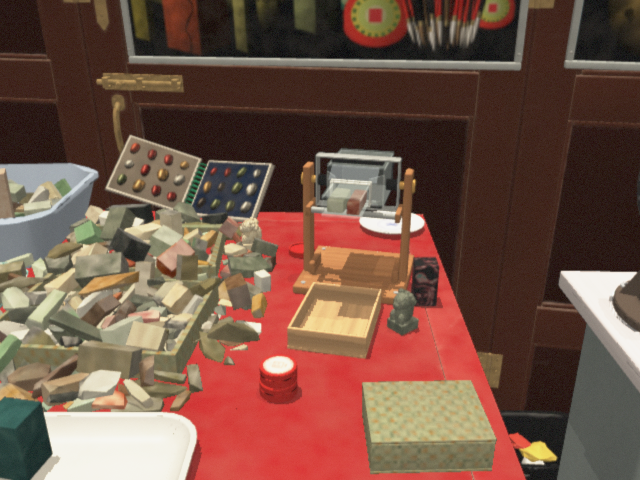

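View pics/top0.png

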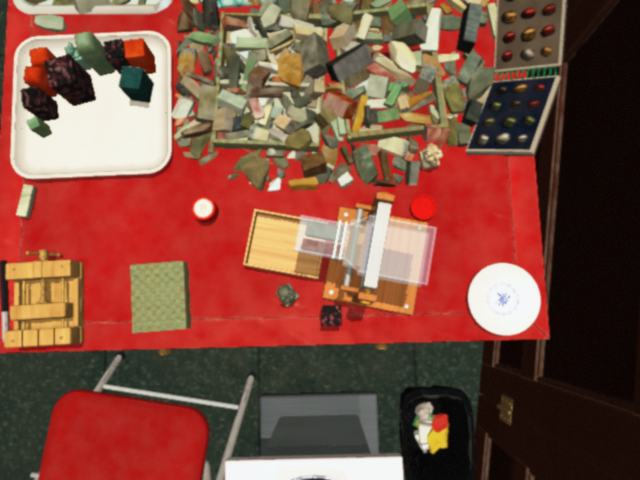

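```bash
cat > h.py <<'E'
import numpy as np, cv2
from plant import telemetry, optics, ctrl
def cam(n):
    c=optics.camera_info(n); return c["mtx"],cv2.Rodrigues(np.array(c["rvec"]))[0],np.array(c["tvec"])
def proj(n,p):
    K,R,t=cam(n); q=(R@np.atleast_2d(p).T).T+t; q=q@K.T; return q[:,:2]/q[:,2:]
def back(n,uv,z):
    K,R,t=cam(n); d=R.T@np.linalg.inv(K)@np.array([uv[0],uv[1],1.]); o=-R.T@t
    return o+d*(z-o[2])/d[2]
def snap(n,name,box=None,k=1):
    im=optics.snapshot(n)[:,:,::-1]
    if box: im=im[box[1]:box[3],box[0]:box[2]]
    if k!=1: im=cv2.resize(im,None,fx=k,fy=k,interpolation=cv2.INTER_CUBIC)
    cv2.imwrite(f"pics/{name}.png",im)
E
python3 - <<'E'
from h import *
for n in("side","top"):
    K,R,t=cam(n); print(n,"cam at",-R.T@t, proj(n,[[0,0,0],[.236,.632,.227],[.1,.6,0],[0,.7,0]]))
im=cv2.imread("pics/top0.png")[180:340,230:450]; cv2.imwrite("pics/t0c.png",cv2.resize(im,None,fx=3.6,fy=3.6,interpolation=cv2.INTER_CUBIC))
im=cv2.imread("pics/side0.png")[130:370,270:460]; cv2.imwrite("pics/s0c.png",cv2.resize(im,None,fx=2.5,fy=2.5,interpolation=cv2.INTER_CUBIC))
for uv in [(244,268),(252,209),(320,280)]: print(back("top",uv,.03))
for uv in [(323,302),(414,314)]: print(back("top",uv,.014))
E
```

```text
side cam at [0.54262109 0.78646314 0.44240962] [[ 697.55063007  317.36364221]
 [1159.77705235  629.76272486]
 [1120.60046066  855.90346141]
 [1674.85051065 1193.53300187]]
top cam at [ 0.39976362 -0.02907299  1.03269763] [[ 315.37456507  546.73666157]
 [-137.06746274  445.6246685 ]
 [ -20.76091763  494.86685519]
 [ -80.30079911  555.88826397]]
[0.49146053 0.11714044 0.03      ]
[0.60086458 0.10136877 0.03      ]
[ 0.46566762 -0.02121904  0.03      ]
[ 0.42615628 -0.02549678  0.014     ]
[ 0.39981291 -0.19125923  0.014     ]
```

View pics/t0c.png

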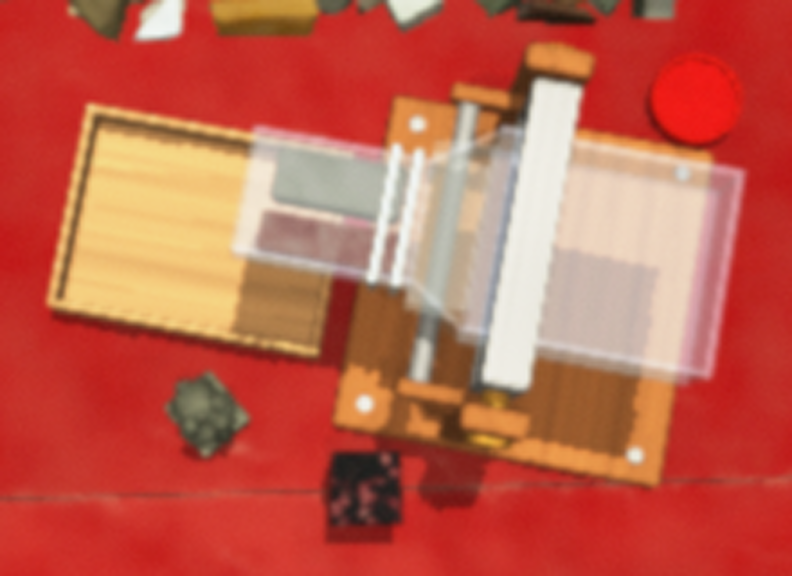

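View pics/s0c.png

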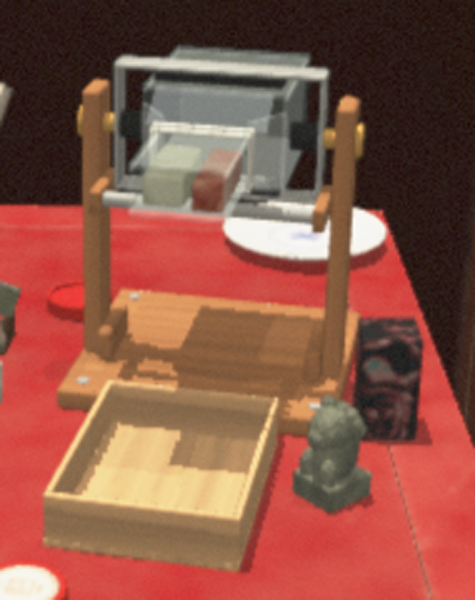

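```bash
python3 - <<'E'
from h import *
from scipy.optimize import least_squares
P=np.array([[85,88,14],[-85,88,14],[85,-88,14],[-85,-88,14],[0,-85,194],[0,85,194]])/1000
U=np.array([[335,425],[660,486],[395,97],[712,152],[562,46],[494,438]])/3.6+[230,180]
def W(p,P):
    c,s=np.cos(p[2]),np.sin(p[2]); return np.c_[p[0]+c*P[:,0]-s*P[:,1],p[1]+s*P[:,0]+c*P[:,1],P[:,2]]
f=lambda p:(proj("top",W(p,P))-U).ravel()
r=least_squares(f,[.5,-.1,1.41]);print(r.x,np.degrees(r.x[2]),f(r.x).reshape(-1,2).round(1))
p=r.x
np.save("stand.npy",p)
Q=np.array([[-55,45,170],[105,0,185.5],[125,0,170],[40,85,0],[-15,85,194],[15,85,194]])/1000
for n in("top","side"): 
  print(n)
  for a,b in zip(W(p,Q),proj(n,W(p,Q))): print(a.round(4),b.round(1), ((b-[230,180])*3.6 if n=="top" else (b-[270,130])*2.5).round(0))
# bystanders
print("tray", [back("top",np.array(u)/3.6+[230,180],.032).round(3) for u in[(50,305),(90,104),(320,355)]])
print("lion",back("top",(205/3.6+230,415/3.6+180),.03),"dark",back("top",(364/3.6+230,488/3.6+180),.068))
E
```

```text
[ 0.50216456 -0.11955469  1.36126674] 77.99483878083376 [[-4.2 -0.1]
 [-3.1 -0.1]
 [-3.9 -1.3]
 [-2.6 -0.7]
 [ 5.4  1.2]
 [ 5.9  0.6]]
top
[ 0.4467 -0.164   0.17  ] [410.9 283.7] [651. 373.]
[ 0.524  -0.0169  0.1855] [315.2 236. ] [307. 202.]
[0.5282 0.0027 0.17  ] [303.  235.2] [263. 199.]
[ 0.4273 -0.0627  0.    ] [343. 301.] [407. 436.]
[ 0.4159 -0.1165  0.194 ] [382.9 304.1] [551. 447.]
[ 0.4221 -0.0872  0.194 ] [363.3 300.5] [480. 434.]
side
[ 0.4467 -0.164   0.17  ] [392.4 172.7] [306. 107.]
[ 0.524  -0.0169  0.1855] [346.9 190.5] [192. 151.]
[0.5282 0.0027 0.17  ] [343.9 205.6] [185. 189.]
[ 0.4273 -0.0627  0.    ] [405. 294.] [338. 410.]
[ 0.4159 -0.1165  0.194 ] [415.7 166.5] [364.  91.]
[ 0.4221 -0.0872  0.194 ] [413.9 171.6] [360. 104.]
tray [array([0.497, 0.117, 0.032]), array([0.601, 0.096, 0.032]), array([ 0.468, -0.019,  0.032])]
lion [0.43964307 0.03950176 0.03      ] dark [ 0.40101048 -0.0390929   0.068     ]
```

```bash
python3 - <<'E'
from h import *
from scipy.optimize import least_squares
P=np.array([[85,88,14],[-85,88,14],[85,-88,14],[-85,-88,14],[0,-85,194],[0,85,194],[125,-28,185.5],[125,28,185.5],[-85,45,201],[-85,-45,201]])/1000
U=np.array([[335,425],[660,486],[395,97],[712,152],[562,46],[494,438],[258,127],[235,252],[708,378],[744,172]])/3.6+[230,180]
def W(p,P):
    c,s=np.cos(p[2]),np.sin(p[2]); P=P.copy(); 
    if len(p)>3:P[:4,0]+=p[3]
    return np.c_[p[0]+c*P[:,0]-s*P[:,1],p[1]+s*P[:,0]+c*P[:,1],P[:,2]]
f=lambda p:(proj("top",W(p,P))-U).ravel()
r=least_squares(f,[.5,-.1,1.41,0]);print(r.x,np.degrees(r.x[2]),f(r.x).reshape(-1,2).round(1))
p=r.x[:3]
np.save("stand.npy",p)
Q=np.array([[-55,45,170],[105,0,185.5],[125,0,170],[125,28,154.5],[125,-28,154.5],[-15,85,194],[15,85,194]])/1000
for n in("top","side"): 
  print(n)
  for a,b in zip(W(p,Q),proj(n,W(p,Q))): print(a.round(4),b.round(1), ((b-[230,180])*3.6 if n=="top" else (b-[270,130])*2.5).round(0))
E
```

```text
[ 0.50389128 -0.11122641  1.35809161 -0.01492209] 77.81291764597428 [[-0.9  0.4]
 [ 0.2  0.7]
 [-0.4 -0.8]
 [ 1.   0.1]
 [ 0.2  0.3]
 [ 0.2 -0.4]
 [-1.  -0.1]
 [-1.5  0.1]
 [ 1.4  0.3]
 [ 0.7 -0.6]]
top
[ 0.4483 -0.1555  0.17  ] [405.4 282.9] [631. 370.]
[ 0.5261 -0.0086  0.1855] [309.9 234.9] [287. 197.]
[0.5303 0.011  0.17  ] [297.7 234. ] [244. 194.]
[0.5029 0.0169 0.1545] [294.9 252.4] [234. 261.]
[0.5576 0.005  0.1545] [301.5 218.6] [257. 139.]
[ 0.4176 -0.1079  0.194 ] [377.2 303.1] [530. 443.]
[ 0.424  -0.0786  0.194 ] [357.6 299.4] [459. 430.]
side
[ 0.4483 -0.1555  0.17  ] [391.8 174.1] [305. 110.]
[ 0.5261 -0.0086  0.1855] [345.5 192.3] [189. 156.]
[0.5303 0.011  0.17  ] [342.4 207.5] [181. 194.]
[0.5029 0.0169 0.1545] [362.3 219.9] [231. 225.]
[0.5576 0.005  0.1545] [322.5 216.4] [131. 216.]
[ 0.4176 -0.1079  0.194 ] [415.2 168. ] [363.  95.]
[ 0.424  -0.0786  0.194 ] [413.4 173.2] [358. 108.]
```

```bash
cat >> h.py <<'E'
from scipy.spatial.transform import Rotation as Ro
S=np.load("stand.npy")
def w(x,y,z): # stand mm -> world
    c,s=np.cos(S[2]),np.sin(S[2]); x,y,z=x/1e3,y/1e3,z/1e3
    return np.array([S[0]+c*x-s*y,S[1]+s*x+c*y,z])
def inst(p):
    c,s=np.cos(S[2]),np.sin(S[2]); d=np.array(p[:2])-S[:2]
    return np.array([c*d[0]+s*d[1],-s*d[0]+c*d[1],p[2]])*1e3
def st():
    o=telemetry.get_obs(); R=Ro.from_euler("xyz",o["orientation"],degrees=True)
    return o,np.array(o["tool_pos"]),R
def plan(target,n,rpy=(180,0,np.degrees(S[2])-180),rotrows=None):
    o,p,R=st(); Rt=Ro.from_euler("xyz",rpy,degrees=True)
    rv=(R.inv()*Rt).as_rotvec(); 
    d=(np.array(target)-p)/n; m=rotrows or n
    print("total turn deg",np.degrees(rv).round(2),"dist",np.linalg.norm(d*n).round(4))
    for i in range(n):
        k=min(i,m); Rc=R*Ro.from_rotvec(rv*k/m)
        t=(np.degrees(rv)/6/m) if i<m else np.zeros(3)
        print([Rc.inv().apply(d).round(3).tolist(),t.round(2).tolist(),1])
E
python3 -c "
from h import *
print(w(105,0,240)); plan(w(105,0,240),18)"
```

```text
[ 0.52605725 -0.00859274  0.24      ]
total turn deg [ 6.000e-02 -7.000e-02  8.174e+01] dist 0.7036
[[0.028, 0.028, -0.001], [0.0, -0.0, 0.76], 1]
[[0.03, 0.025, -0.001], [0.0, -0.0, 0.76], 1]
[[0.032, 0.023, -0.001], [0.0, -0.0, 0.76], 1]
[[0.033, 0.02, -0.001], [0.0, -0.0, 0.76], 1]
[[0.035, 0.018, -0.001], [0.0, -0.0, 0.76], 1]
[[0.036, 0.015, -0.001], [0.0, -0.0, 0.76], 1]
[[0.037, 0.012, -0.001], [0.0, -0.0, 0.76], 1]
[[0.038, 0.009, -0.001], [0.0, -0.0, 0.76], 1]
[[0.039, 0.006, -0.001], [0.0, -0.0, 0.76], 1]
[[0.039, 0.003, -0.001], [0.0, -0.0, 0.76], 1]
[[0.039, -0.0, -0.001], [0.0, -0.0, 0.76], 1]
[[0.039, -0.003, -0.001], [0.0, -0.0, 0.76], 1]
[[0.039, -0.006, -0.001], [0.0, -0.0, 0.76], 1]
[[0.038, -0.009, -0.001], [0.0, -0.0, 0.76], 1]
[[0.037, -0.012, -0.001], [0.0, -0.0, 0.76], 1]
[[0.036, -0.015, -0.001], [0.0, -0.0, 0.76], 1]
[[0.035, -0.018, -0.001], [0.0, -0.0, 0.76], 1]
[[0.033, -0.021, -0.001], [0.0, -0.0, 0.76], 1]
```

Request:
{"api": "servo_tool", "payload": {
  "rows": [
    [[0.02,0.02,-0.002],[0,0,0.76],1],
    [[0.03,0.025,-0.002],[0,0,0.76],1],
    [[0.032,0.023,-0.002],[0,0,0.76],1],
    [[0.033,0.02,-0.002],[0,0,0.76],1],
    [[0.035,0.018,-0.002],[0,0,0.76],1],
    [[0.036,0.015,-0.002],[0,0,0.76],1],
    [[0.037,0.012,-0.001],[0,0,0.76],1],
    [[0.038,0.009,0],[0,0,0.76],1],
    [[0.039,0.006,0],[0,0,0.76],1],
    [[0.039,0.003,0],[0,0,0.76],1],
    [[0.039,0,0],[0,0,0.76],1],
    [[0.039,-0.003,0],[0,0,0.76],1],
    [[0.039,-0.006,0],[0,0,0.76],1],
    [[0.038,-0.009,0],[0,0,0.76],1],
    [[0.037,-0.012,0],[0,0,0.76],1],
    [[0.036,-0.015,0],[0,0,0.76],1],
    [[0.03,-0.018,0],[0,0,0.76],1],
    [[0.02,-0.015,0],[0,0,0.7],1]
  ]
}}

```text
clock: 1.6
tool_pos: [0.5161, 0.0161, 0.2394]
orientation: [180.0, -0.0, -102.5]
force: [0.1, -0.0, -0.2]
opening: 0.0007
```

```bash
python3 - <<'E'
from h import *
o,p,R=st(); print(o["clock"],p,o["orientation"],inst(p),o["force"],o["opening"],o["joint_pos"])
plan(w(105,0,195),4)
snap("side","s1",(270,80,460,320),2.5); snap("top","t1",(230,160,450,340),3.3)
E
```

```text
1.6 [0.51611823 0.01605383 0.23940969] [ 1.79986496e+02 -1.66635048e-02 -1.02462503e+02] [126.99294948  14.91802716 239.4096934 ] [ 0.09059786 -0.03782019 -0.17996748] 0.0006502642792726332 [ 2.35904565e+01  5.01509546e+00 -1.79207115e+01  5.99807740e-03
 -6.70849174e+01 -3.60552975e+01]
total turn deg [ 0.01 -0.02 -0.28] dist 0.0518
[[0.005, -0.004, 0.011], [0.0, -0.0, -0.01], 1]
[[0.005, -0.004, 0.011], [0.0, -0.0, -0.01], 1]
[[0.005, -0.004, 0.011], [0.0, -0.0, -0.01], 1]
[[0.005, -0.004, 0.011], [0.0, -0.0, -0.01], 1]
```

View pics/s1.png

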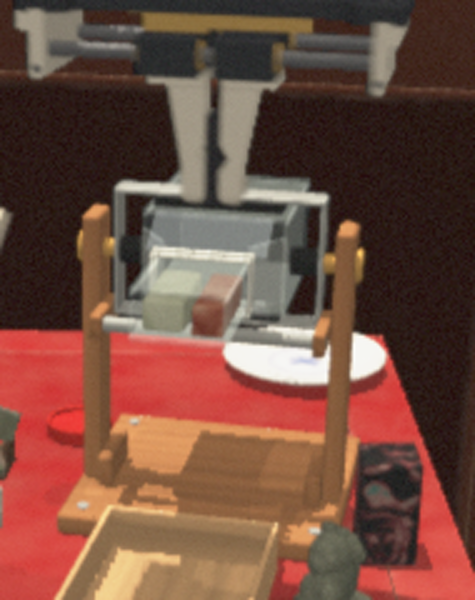

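View pics/t1.png

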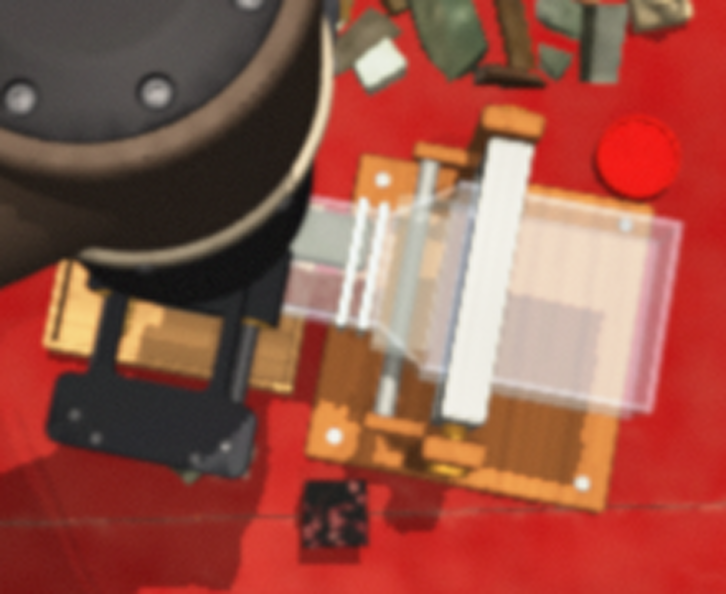

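Request:
{"api": "servo_tool", "payload": {
  "rows": [
    [[0.01,-0.007,0.006],[0,0,-0.05],1],
    [[0.01,-0.007,0.012],[0,0,0],1],
    [[0.002,-0.001,0.014],[0,0,0],1],
    [[0,0,0.006],[0,0,0],1],
    [[0,0,0.004],[0,0,0],1]
  ]
}}

```text
clock: 2.12
tool_pos: [0.525, -0.0058, 0.1965]
orientation: [179.9, -0.0, -101.9]
force: [0.5, -0.5, 1.3]
opening: 0.0004
```

```bash
python3 - <<'E'
from h import *
o,p,R=st(); print(o["clock"],p,o["orientation"],inst(p),o["force"])
snap("side","s2",(270,80,460,320),2.5)
for z in range(200,270,10): print(z,((proj("side",[w(0,-60,z),w(0,60,z)])-[270,80])*2.5).round(0).tolist())
E
```

```text
2.1167 [ 0.5249975  -0.00581817  0.19646949] [ 1.79896312e+02 -4.55623027e-02 -1.01851548e+02] [107.48832064   1.62159253 196.46948835] [ 0.49448955 -0.50698667  1.26684482]
200 [[128.0, 201.0], [320.0, 214.0]]
210 [[128.0, 185.0], [321.0, 198.0]]
220 [[128.0, 170.0], [322.0, 182.0]]
230 [[128.0, 154.0], [323.0, 165.0]]
240 [[128.0, 138.0], [323.0, 149.0]]
250 [[128.0, 121.0], [324.0, 132.0]]
260 [[128.0, 105.0], [325.0, 116.0]]
```

View pics/s2.png

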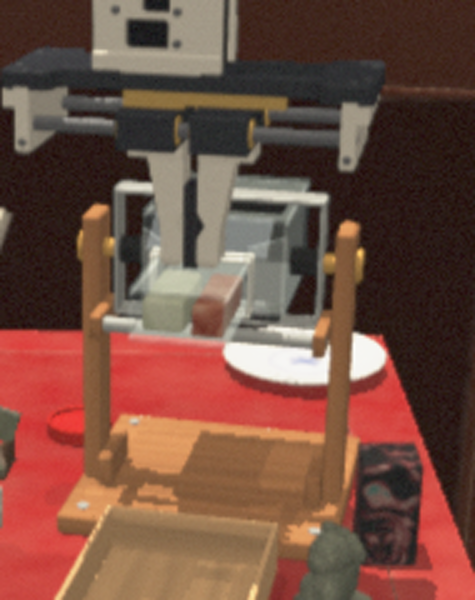

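Request:
{"api": "servo_tool", "payload": {
  "rows": [
    [[0.001,-0.001,0.003],[0,0,0],1],
    [[0.001,-0.001,0.003],[0,0,0],1],
    [[0,0,0.003],[0,0,0],1],
    [[0,0,0.003],[0,0,0],1],
    [[0,0,0.003],[0,0,0],1],
    [[0,0,0.003],[0,0,0],1]
  ]
}}

```text
clock: 2.67
tool_pos: [0.5277, -0.008, 0.1797]
orientation: [-179.9, 0.0, -101.9]
force: [-0.6, 1.2, 1.0]
opening: 0.0006
```

```bash
python3 - <<'E'
from h import *
o,p,R=st(); print(o["clock"],p,o["orientation"],inst(p),o["force"])
E
```

```text
2.6667 [ 0.52774856 -0.00797267  0.17970924] [-1.79943205e+02  3.90498655e-02 -1.01850123e+02] [105.96313532  -1.52229454 179.70924122] [-0.58612627  1.17093261  1.02571273]
```

Request:
{"api": "servo_tool", "payload": {
  "rows": [
    [[0,0,0.004],[0,0,0],1],
    [[0,0,0.004],[0,0,0],1],
    [[0,0,0.004],[0,0,0],1],
    [[0.001,0,0.004],[0,0,0],1],
    [[0.001,0,0.004],[0,0,0],1],
    [[0,0,0.004],[0,0,0],1],
    [[0.001,0,0.003],[0,0,0],1],
    [[0,0,0.002],[0,0,0],1]
  ]
}}

```text
clock: 3.33
tool_pos: [0.5265, -0.0115, 0.15]
orientation: [180.0, -0.0, -101.9]
force: [1.1, -0.4, 1.7]
opening: 0.0007
```

```bash
python3 - <<'E'
from h import *
o,p,R=st(); print(o["clock"],p,o["orientation"],inst(p),o["force"])
snap("side","s3",(270,80,460,320),2.5)
E
```

```text
3.3333 [ 0.52650241 -0.01149289  0.15002578] [ 1.79970826e+02 -2.10761434e-02 -1.01870022e+02] [102.25917774  -1.04736951 150.02577626] [ 1.10617029 -0.35344463  1.69200068]
```

View pics/s3.png

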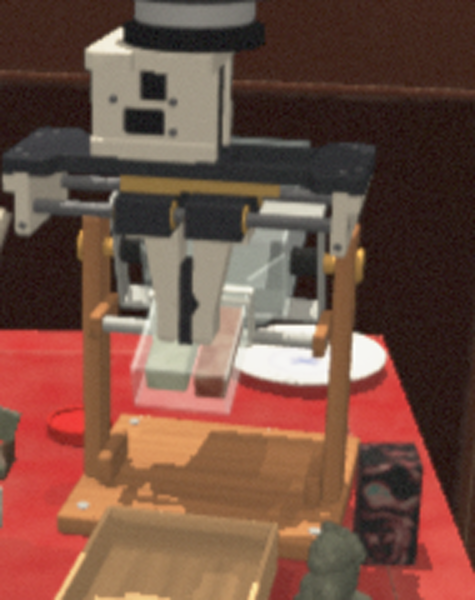

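Request:
{"api": "servo_tool", "payload": {
  "rows": [
    [[0,0.001,0.002],[0,0,0],1],
    [[0,0,0.002],[0,0,0],1],
    [[0,0,0.001],[0,0,0],1],
    [[0,0,0.001],[0,0,0],1],
    [[0,0,0.001],[0,0,0],1]
  ]
}}

```text
clock: 3.8
tool_pos: [0.5257, -0.0111, 0.1435]
orientation: [180.0, -0.0, -101.9]
force: [-0.0, -0.5, 2.0]
opening: 0.0002
```

```bash
python3 - <<'E'
from h import *
o,p,R=st(); print(o["clock"],p,o["orientation"],inst(p),o["force"])
E
```

```text
3.8 [ 0.52567733 -0.01110687  0.14354886] [ 1.79999586e+02 -7.33228479e-03 -1.01860193e+02] [102.46232154  -0.15938692 143.54885749] [-0.04361632 -0.48165797  1.95616128]
```

Request:
{"api": "servo_tool", "payload": {
  "rows": [
    [[0,0,0.001],[0,0,0],1],
    [[0,0,0.001],[0,0,0],1],
    [[0,0,0],[0,0,0],1]
  ]
}}

```text
clock: 4.05
tool_pos: [0.5262, -0.0112, 0.1422]
orientation: [-179.9, -0.0, -101.8]
force: [0.4, -1.7, 6.7]
opening: 0.0005
```

Request:
{"api": "servo_tool", "payload": {
  "rows": [
    [[0,0,0.0005],[0,0,0],1],
    [[0,0,0],[0,0,0],1]
  ]
}}

```text
clock: 4.22
tool_pos: [0.5264, -0.0113, 0.1421]
orientation: [-179.9, -0.0, -101.8]
force: [-0.9, -2.0, 9.0]
opening: 0.0001
```

```bash
python3 - <<'E'
from h import *
o,p,R=st(); print(o["clock"],p,inst(p),o["force"])
snap("side","s4",(270,80,460,320),2.5)
def t(x,y,z,a=.45): # tilted
    return w(x*np.cos(a)+z*np.sin(a),y,170-x*np.sin(a)+z*np.cos(a))
print(((proj("side",[t(125,y,z) for y in(-28,28) for z in(-15.5,15.5)])-[270,80])*2.5).round())
print(((proj("side",[t(125,y,z,.4) for y in(-28,28) for z in(-15.5,15.5)])-[270,80])*2.5).round())
E
```

```text
4.2167 [ 0.52639134 -0.01128638  0.14207987] [102.43758739  -0.89520012 142.07986802] [-0.86220531 -1.9756192   8.98519266]
[[138. 415.]
 [133. 379.]
 [234. 425.]
 [231. 388.]]
[[137. 409.]
 [133. 370.]
 [233. 418.]
 [231. 379.]]
```

View pics/s4.png

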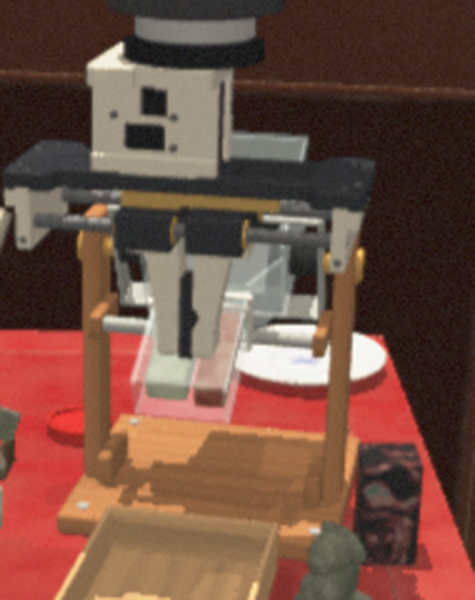

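Request:
{"api": "servo_tool", "payload": {
  "rows": [
    [[0,0,-0.01],[0,0,0],1],
    [[0,0,-0.03],[0,0,0],1],
    [[0,0,-0.035],[0,0,0],1],
    [[0,0,-0.035],[0,0,0],1],
    [[0.02,0.014,-0.02],[0,0,0],1],
    [[0.03,0.018,0],[0,0,0],1],
    [[0.03,0.018,0],[0,0,0],1],
    [[0.03,0.018,0],[0,0,0],1],
    [[0.03,0.016,0],[0,0,0],1],
    [[0.012,0.006,0],[0,0,0],1]
  ]
}}

```text
clock: 5.1
tool_pos: [0.4034, -0.1429, 0.2715]
orientation: [180.0, 0.0, -101.9]
force: [-0.3, -0.9, -0.5]
opening: 0.0001
```

```bash
python3 - <<'E'
from h import *
o,p,R=st(); print(o["clock"],p,inst(p),o["force"],o["joint_pos"],o["orientation"])
snap("side","s5",(270,60,470,300),2.5);snap("top","t5",(230,160,450,340),3.3)
E
```

```text
5.1 [ 0.40341257 -0.14289032  0.27149519] [-52.16182078  91.52988156 271.49518701] [-0.32178712 -0.85852241 -0.5442277 ] [ 7.09128582e+00 -5.39919793e+00 -2.40282983e+01 -3.21730063e-02
 -7.13681475e+01 -1.89952556e+01] [ 1.79992676e+02  2.97220553e-02 -1.01914250e+02]
```

View pics/s5.png

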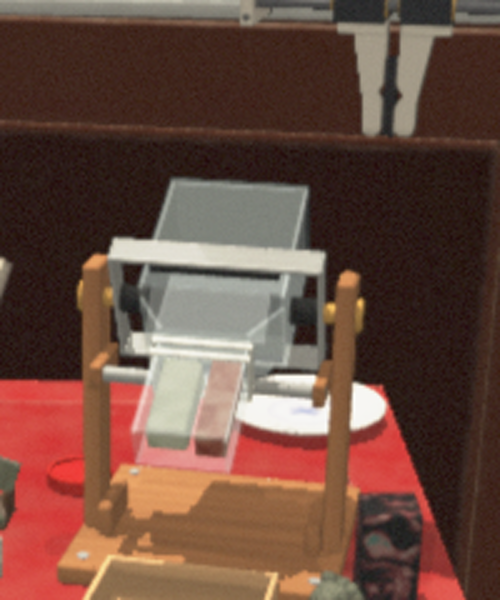

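View pics/t5.png

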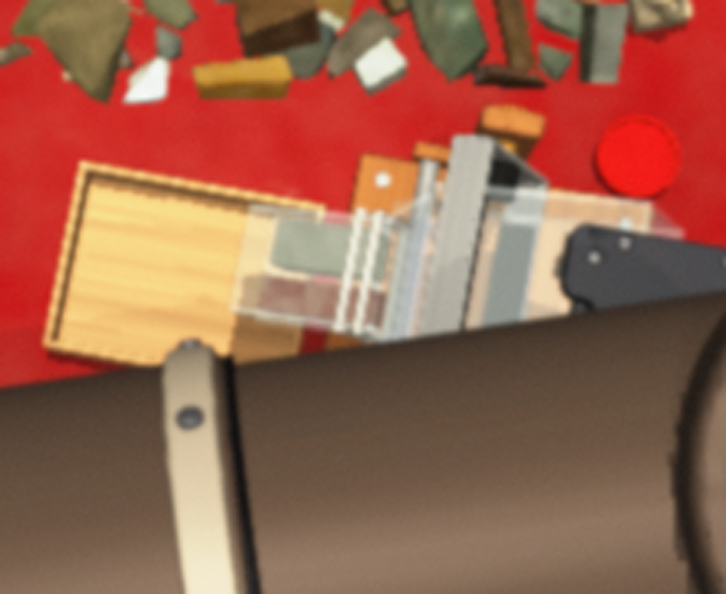

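Request:
{"api": "servo_tool", "payload": {
  "rows": [
    [[0.0,0,0.015],[0,0,0],1],
    [[0,0,0.025],[0.5,0,0],1],
    [[0,0,0.025],[0.5,0,0],1],
    [[0,0,0.012],[0.5,0,0],1],
    [[0,0,0.003],[0.5,0,0],1],
    [[0,0,0],[0,0,0],1]
  ]
}}

```text
clock: 5.7
tool_pos: [0.4071, -0.1415, 0.1894]
orientation: [-168.0, -0.0, -101.9]
force: [-2.4, -0.9, -1.3]
opening: 0.0001
```

```bash
python3 - <<'E'
from h import *
o,p,R=st(); print(o["clock"],p,inst(p),o["force"],o["joint_pos"],o["orientation"])
snap("side","s6",(270,60,470,300),2.5)
print("toolz in stand",Ro.from_euler("z",-S[2]).apply(R.apply([0,0,1])))
E
```

```text
5.7 [ 0.40706774 -0.14150536  0.18936359] [-50.03644795  88.24946063 189.3635899 ] [-2.35452968 -0.88884327 -1.27118098] [ 11.84578226  -9.97955318 -42.70720383   6.60226598 -46.49409816
 -27.79350344] [-1.68045351e+02 -8.97604437e-03 -1.01852421e+02]
toolz in stand [ 0.00105661 -0.20713476 -0.97831185]
```

View pics/s6.png

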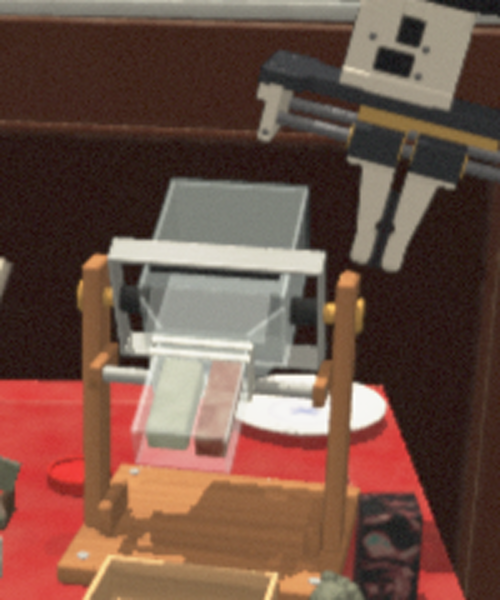

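Request:
{"api": "servo_tool", "payload": {
  "rows": [
    [[0,-0.008,0.002],[0,0,0],1],
    [[0,-0.008,0.002],[0,0,0],1],
    [[0,-0.004,0.001],[0,0,0],1],
    [[0,-0.002,0],[0,0,0],1],
    [[0,-0.002,0],[0,0,0],1]
  ]
}}

```text
clock: 6.17
tool_pos: [0.4341, -0.1472, 0.1911]
orientation: [-168.1, -0.0, -101.9]
force: [-0.3, -0.2, 0.4]
opening: 0.0006
```

Request:
{"api": "servo_tool", "payload": {
  "rows": [
    [[0,-0.002,0],[0,0,0],1],
    [[0,-0.002,0],[0,0,0],1]
  ]
}}

```text
clock: 6.33
tool_pos: [0.4373, -0.1479, 0.192]
orientation: [-168.0, -0.0, -101.9]
force: [-0.6, -0.5, -0.7]
opening: 0.0005
```

```bash
python3 - <<'E'
from h import *
o,p,R=st(); print(o["clock"],p,inst(p),o["force"])
print(Ro.from_euler("z",-S[2]).apply(o["force"]))
E
```

```text
6.3333 [ 0.43733881 -0.14790148  0.19203651] [-49.89807049  57.31034452 192.03650829] [-0.59928949 -0.54656442 -0.65015682]
[-0.66075944  0.47040144 -0.65015682]
```

Request:
{"api": "servo_tool", "payload": {
  "rows": [
    [[0,-0.002,0],[0,0,0],1],
    [[0,-0.002,0],[0,0,0],1]
  ]
}}

```text
clock: 6.5
tool_pos: [0.44, -0.1486, 0.1923]
orientation: [-168.1, -0.0, -101.9]
force: [-3.5, 1.9, -2.0]
opening: 0.0005
```

Request:
{"api": "servo_tool", "payload": {
  "rows": [
    [[0,0.012,-0.003],[0,0,0],1],
    [[0,0.012,-0.003],[0,0,0],1],
    [[0,0,0],[0,0,0],1],
    [[0,-0.012,0.003],[0,0,0],1],
    [[0,-0.013,0.003],[0,0,0],1],
    [[0,0.013,-0.003],[0,0,0],1],
    [[0,0.012,-0.003],[0,0,0],1]
  ]
}}

```text
clock: 7.08
tool_pos: [0.4175, -0.1436, 0.1936]
orientation: [-168.0, -0.0, -101.9]
force: [-0.4, 0.1, -0.1]
opening: 0.0001
```

```bash
python3 - <<'E'
from h import *
o,p,R=st(); print(o["clock"],inst(p),o["force"])
snap("side","s7",(300,150,420,300),4)
E
```

```text
7.0833 [-49.87674373  77.59003337 193.58739671] [-0.38777329  0.13286485 -0.08611598]
```

View pics/s7.png

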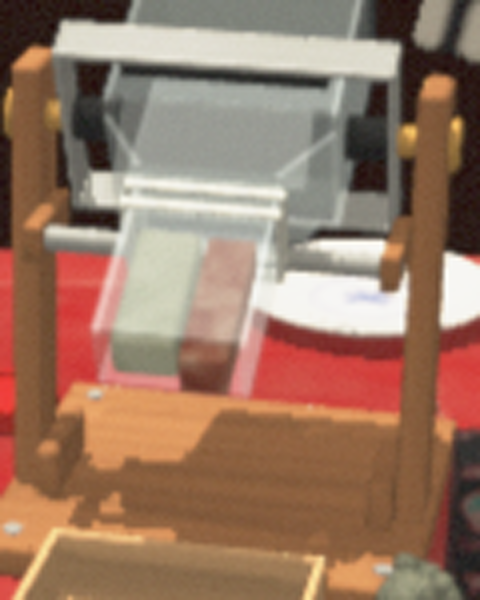

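Request:
{"api": "servo_tool", "payload": {
  "rows": [
    [[0,-0.012,0.003],[0,0,0],1],
    [[0,-0.013,0.003],[0,0,0],1],
    [[0,0.013,-0.003],[0,0,0],1],
    [[0,0.012,-0.003],[0,0,0],1],
    [[0,0,0],[0,0,0],1],
    [[0,0,0],[0,0,0],1],
    [[0,-0.012,0.003],[0,0,0],1],
    [[0,-0.013,0.003],[0,0,0],1],
    [[0,0.013,-0.003],[0,0,0],1],
    [[0,0.012,-0.003],[0,0,0],1],
    [[0,0,0],[0,0,0],1]
  ]
}}

```text
clock: 8.05
tool_pos: [0.4161, -0.1435, 0.1937]
orientation: [-168.0, 0.0, -101.9]
force: [0.5, -0.5, -1.4]
opening: 0.0005
```

```bash
python3 - <<'E'
from h import *
o,p,R=st(); print(o["clock"],inst(p),o["force"])
snap("side","s8",(300,150,420,300),4)
E
```

```text
8.05 [-50.07838979  79.02698098 193.73128387] [ 0.49269395 -0.52679328 -1.38384813]
```

View pics/s8.png

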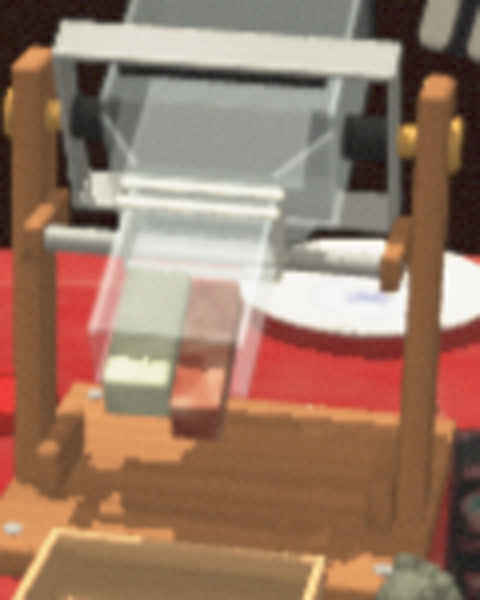

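Request:
{"api": "servo_tool", "payload": {
  "rows": [
    [[0,-0.012,0.003],[0,0,0],1],
    [[0,-0.013,0.003],[0,0,0],1],
    [[0,0.013,-0.003],[0,0,0],1],
    [[0,0.012,-0.003],[0,0,0],1],
    [[0,0,0],[0,0,0],1],
    [[0,0,0],[0,0,0],1]
  ]
}}

```text
clock: 8.6
tool_pos: [0.4178, -0.1434, 0.1943]
orientation: [-167.9, 0.0, -101.8]
force: [0.8, 0.2, 0.7]
opening: 0.0007
```

```bash
python3 - <<'E'
from h import *
o,p,R=st(); print(o["clock"],inst(p),o["force"])
snap("side","s9",(280,170,420,370),3)
E
```

```text
8.6 [-49.61636972  77.38419544 194.34591572] [0.77013973 0.1858686  0.6833034 ]
```

View pics/s9.png

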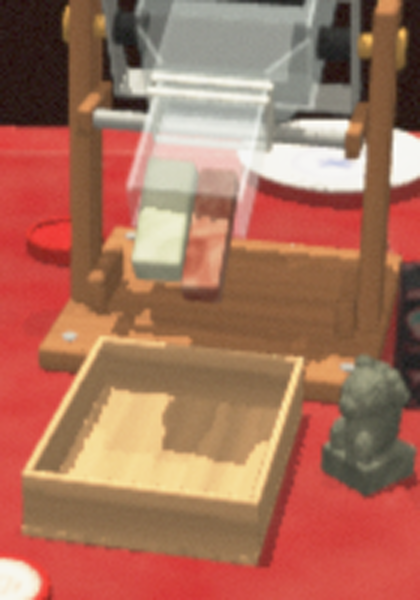

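Request:
{"api": "servo_tool", "payload": {
  "rows": [
    [[0,-0.012,0.003],[0,0,0],1],
    [[0,-0.013,0.003],[0,0,0],1],
    [[0,0.013,-0.003],[0,0,0],1],
    [[0,0.012,-0.003],[0,0,0],1],
    [[0,0,0],[0,0,0],1],
    [[0,0,0],[0,0,0],1]
  ]
}}

```text
clock: 9.15
tool_pos: [0.4177, -0.1434, 0.1943]
orientation: [-167.9, 0.0, -101.8]
force: [0.2, -0.7, -0.0]
opening: 0.0003
```

```bash
python3 - <<'E'
from h import *
o,p,R=st(); print(o["clock"],inst(p),o["force"])
snap("side","s10",(280,170,420,370),3)
E
```

```text
9.15 [-49.61593889  77.46485929 194.27074617] [ 0.16684042 -0.67284187 -0.01330698]
```

View pics/s10.png

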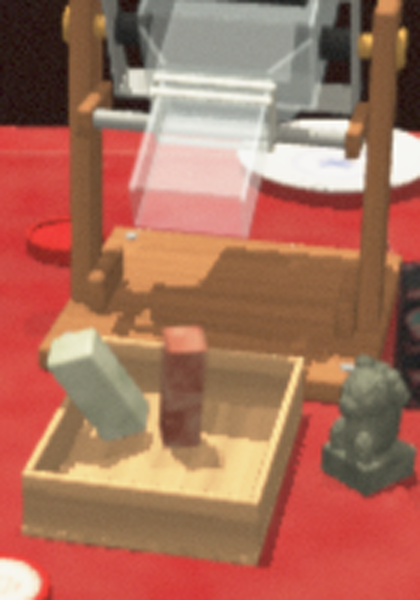

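Both are out, captured while still falling. I'll back off a little and let them settle.

Request:
{"api": "servo_tool", "payload": {
  "rows": [
    [[0,0.005,-0.002],[0,0,0],1],
    [[0,0,0],[0,0,0],1],
    [[0,0,0],[0,0,0],1],
    [[0,0,0],[0,0,0],1],
    [[0,0,0],[0,0,0],1],
    [[0,0,0],[0,0,0],1],
    [[0,0,0],[0,0,0],1],
    [[0,0,0],[0,0,0],1],
    [[0,0,0],[0,0,0],1],
    [[0,0,0],[0,0,0],1],
    [[0,0,0],[0,0,0],1],
    [[0,0,0],[0,0,0],1]
  ]
}}

```text
clock: 10.2
tool_pos: [0.4116, -0.1424, 0.1948]
orientation: [-168.0, -0.0, -101.9]
force: [0.7, 0.0, 0.1]
opening: 0.0001
```

```bash
python3 - <<'E'
from h import *
o,p,R=st(); print(o["clock"],inst(p),o["force"])
snap("side","s11",(280,170,450,370),3);snap("top","t11",(230,160,450,340),3.3)
E
```

```text
10.2 [-49.93609498  83.60119305 194.76349359] [0.7271853  0.04264257 0.14547306]
```

View pics/s11.png

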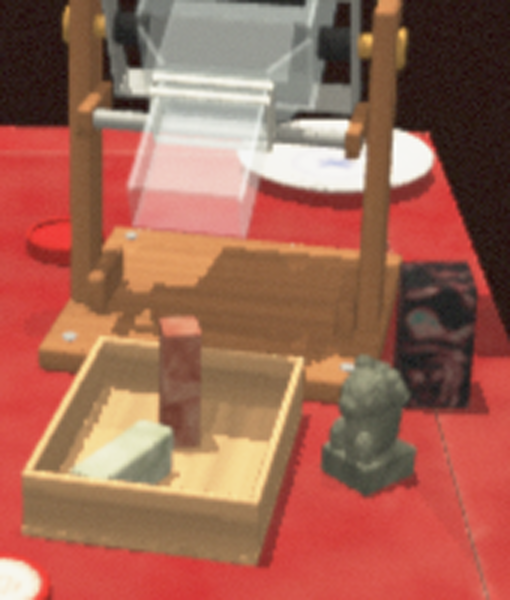

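View pics/t11.png

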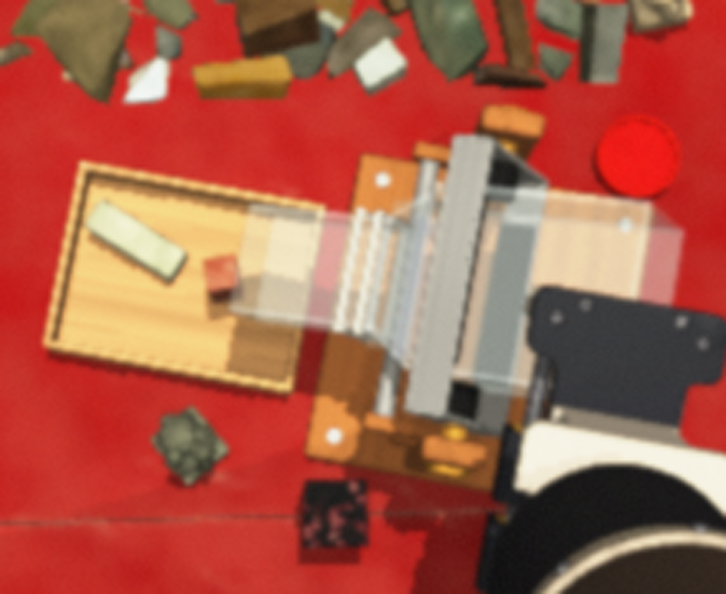

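```bash
python3 - <<'E'
from h import *
a=optics.snapshot("side")[270:360,280:390].astype(int)
b=optics.snapshot("side")[270:360,280:390].astype(int)
c=cv2.imread("pics/s11.png"); print(abs(a-b).max(),abs(a-b).mean())
o,p,R=st(); print(o["clock"])
tl,bl,br,tr=[back("top",np.array(u)/3.3+[230,160],.032)[:2] for u in[(82,162),(46,347),(290,392),(322,206)]]
ctr=(tl+bl+br+tr)/4; ex=(tl+bl-tr-br); ex/=np.linalg.norm(ex); ey=np.array([-ex[1],ex[0]])
for n,u,z in[("pale centre",(137,240),.023),("red top",(222,272),.067)]:
    d=back("top",np.array(u)/3.3+[230,160],z)[:2]-ctr; print(n,d@ex,d@ey)
for n,u,z in[("red base side",(180,440),.004)]:
    d=back("side",np.array(u)/3+[280,170],z)[:2]-ctr; print(n,d@ex,d@ey)
# is standing stick's height consistent? top pixel side
q=back("side",np.array((180,322))/3+[280,170],.067)[:2]-ctr; print("red top side z67",q@ex,q@ey)
E
```

```text
45 1.7371717171717171
10.4
pale centre 0.031251382473888034 -0.016231376859414816
red top -0.022551217630013408 -0.0016923893939850825
red base side -0.020874561065893475 -0.001592892077135398
red top side z67 -0.022000812491064295 -0.0028189458695156173
```

```bash
python3 -c "
from h import *
print(ctrl.close_job()); print(telemetry.get_obs()['clock'])"
```

```text
the job is handed in; nothing more can be done
None
the job is handed in; nothing more can be done
```

Both blanks are in the tray and I handed the job in at about 10.4 s on the robot's clock. `close_job` gave no verdict.

**What I did:** I pressed the neck down with the closed fingers until it sat on its stop, reading about 9 N at the last step. I then tapped the flask's robot-side wall five times at about 0.15 m/s, after one slow touch of about 4 N to find the wall. Both blanks came out on the fifth tap.

**Last checks:**
- **Pale blank:** lying flat, about 31 mm lengthwise and 16 mm crosswise from the tray's middle.
- **Red stick:** standing on its end, about 22 mm lengthwise and 2 mm crosswise from the middle. The top and side views agree on this. The middle of its underside is then about 36 mm above the table, under the 45 mm limit, but it stands rather than lies.
- **At rest:** the last two frames, taken one after the other, differed on average only by what looks like image noise (the largest single-pixel difference was 45).
- **Flask and robot:** the flask still looked tipped down, and the fingers were about 26 mm clear of it.
- **Bystanders:** the lion, dark seal and paste pot looked unmoved in the pictures; I did not measure them.
- **Not measured:** I could not read the peak tap force. Force was only reported after each tap, so I judged it to be under 25 N from the spring and arm stiffness.

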